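Punch the waiting brass tag

TASK

A blank brass tag lies ready in the jaw of one of the two bench hole punches, the one with the green palm knob. Punch it: push that knob straight down until it bottoms against its stop, keep it there for a moment, then let go so that the spring brings it fully back up. Do not press the red-knobbed punch, which is empty.

Things in the scene. Friction and masses are not known exactly. Their poses are not given: they have to be found in the camera images.
- green_plunger (a joint): Stroke in m of the plunger of the green-knobbed hole punch: 0 = up at rest, 0.020 = bottomed on its stop. The spring takes about 3 N to start and 10 N at the end of the 20 mm stroke, where the knob meets the steel barrel (rigid: the force then climbs steeply). It rises by itself when released.
- green_knob_top (a point): Centre of the flat top (40 mm wide) of the green mushroom knob (52 mm across), 165 mm above the bench at rest, moving with the plunger straight down (world -z). z is up, x points from the open jaw back to the column. Below: a grey C frame on a dark 150 x 80 mm base, bolted down, knob axis 30 mm in front of its centre; steel barrel under the knob 120 mm high, all else lower.
- red_knob_top (a point): The same point on the red knob of the second punch, which is of the same make and size, also bolted down, with an empty jaw: not to be pressed. The two punches may stand either way round. (Overhead, a wire shelf hangs 0.6 m above the bench, its front edge at world x = 0.58: keep the wrist and arm clear of it.)
- brass_tag: The blank tag, a flat brass plate 90 x 50 x 3 mm, held fast in the jaw of the green-knobbed punch and sticking out of its open front, 24 mm above the bench. Origin at the centre of its underside; x along its length, towards the punch's column; the knob's axis passes 25 mm from its centre, towards +x. It needs no handling.
Mind the look-alikes: they are no part of the job. What is shaped like the part that bears green_plunger but purple is not meant.

How it is judged:
By the outcome, as a careful person would: the job done as asked, in the order asked, and still so for the second after the job is handed in, with the robot touching nothing.
It also fails if it takes over 32 s, if anything falls off the work surface, if the arm or the gripper's body presses on something with over 40 N, if the wrist force passes 120 N, or if a joint passes its speed limit or range.

ROBOT

A 7-joint arm with a two-finger parallel gripper is mounted at the origin on a cart in front of the work surface, level with it; the furniture and walls round the work are solid. World frame = base frame: x ahead of the robot, y to its left, z up, the work surface at z = 0. Lengths are in m, angles in degrees, forces in N, time in s.
With the tool pointing down it reaches from about 0.425 to 0.875 m from the base axis. Payload 4.7 kg.
Tool frame: the origin (TCP) lies at the very end of the fingers, on their centre line; the grasp point (between the pads) lies 19 mm behind it; z points along the fingers, y is the line along which they close (so a half turn about z gives the same grasp; the last joint's range is limited). The gripper opens to 87 mm and grips with 3 to 60 N. Pads are 19 mm wide; open, the fingers measure 117 mm over their backs; the gripper's body (75 mm by 190 mm) begins 51 mm behind the grasp point.
Start: joints at [-62.676, 18.392, -4.016, 83.108, 1.295, 78.541, -3.26], TCP at [0.29, 0.582, 0.185] pointing down, gripper open.
Joint ranges: [-163.93, 163.93], [-17.29, 119.83], [-79.2, 71.16], [3.27, 140.29], [-89.18, 269.18], [5.43, 117.66], [-154.24, 154.24]. Speed limits (degrees/s): [147.25, 147.25, 180, 180, 180, 180, 180].

INTERFACE

Orientations are given as [roll, pitch, yaw] about the fixed x, y, z axes, in that order (R = Rz(yaw) Ry(pitch) Rx(roll)).
In Python, from cell import get_obs, read_camera, sign_off, silhouettes gives the robot as it stands.
- The arm moves only by the tool play_rows, never from a script. Its argument "steps" is a list that holds one entry, the list of rows, each a list of 7 numbers: the shift along the tool's x, y, z in m, then the turn, a rotation vector about the tool's x, y, z in rad, then the finger opening in m, from 0 to 0.087. A call has 1 to 12 rows; each row shifts and turns the commanded pose from where the row before left it, along the tool's axes as they then stand; what a row does not reach is not made up. A row lasts 1/10 s, in which the tool goes at most 50 mm and 8.59 degrees, less where a joint would pass 70% of its speed; a pose out of reach is approached as far as the arm can. A call is refused whole if a number of a shift passes 0.05 or a number of a turn 0.15, either way. A call with a gripper value outside its range is refused whole. The fingers move at their own pace and stop on an object; "force" is the grip in N (left out, the last holds). Time passes only in rows, so rows that do not move let the fingers close. It gives the time, the measured TCP pose, the force, the opening and the grip force at its end, in the units of the state.
- get_obs(): the state, without advancing time (a new reading comes with each control period).
- read_camera(name): name is "side" or "top"; returns a dict with "frame" (420x560x3 uint8, red, green, blue), "intrinsics" (3x3 intrinsics, pixels), "k1" (the pictures are not rectified: a ray, as slopes to the right and down, at radius r is drawn at 1 + k1 r^2 times it, then the intrinsics apply), "view" (4x4, takes a point from world to camera coordinates). Camera axes: x right, y up, looking along -z (the intrinsics and any distortion apply to the point x, -y, -z); pixel columns grow to the right and rows downward; lengths in m; the calibration is good to about 2 mm. A picture is of the moment at which its call begins. There is no depth.
- sign_off(): hands the job in; it is judged then, once.
Trained networks look in the newest picture that a camera, given by its name, has taken for a name from the list of things; names that differ only in an ending like _2 or _b are one class to them, and where a whole thing is asked for, a point or a joint stands for the part that bears it (a point fixed in the world has none). Each returns a list of dicts, best first, with "p" (0 to 1); they miss things now and then, are a little off and sometimes report something else, mostly with a low value. They report only what shows in the picture. A call takes as long as a camera call. They do not tell look-alikes from the thing itself.
- silhouettes(camera, name): "pixels" (420x560 bool, what is visible of it) and "extent" ([left, top, right, bottom] in pixels, round what is visible of it).
The state is a dict: "time_s": time; "qpos": joint angles; "joint_velocities": joint speeds; "effort": joint torques, N m; "tool_pos": TCP position; "tool_rot": TCP orientation; "force": force on the tool from outside, world axes, zero at the start; "wrist_torque": the same for the moment, N m; "grip_width": finger opening in m; "grasp_force": force on a finger pad.
Only numpy, scipy, OpenCV 4.12 (cv2) and the standard library are available. Lean on these libraries where they do the work, as an engineer would, in place of code of your own. Each camera call takes 0.05 s, during which the arm holds its last target. There are 200 camera calls.

## Working session

There is one attempt and no reset: what is moved stays moved. The work goes in short steps, Python scripts to look and compute and a tool call to move; the robot and the scene stay as the last step left them, time stands still between calls to the robot, and variables do not carry over. Pictures are saved under pics/ and viewed, at most 10 in all, crops included, and the job is handed in when it is done.

Besides the shell and the picture viewer there is one more tool, called after "Emit:" as name(argument=value, ...) on one line, values as JSON. play_rows: Moves the arm, as the interface text tells. Its arguments: {"type":"object","properties":{"steps":{"type":"array","items":{"type":"array","items":{"type":"array","items":{"type":"number"}}}},"force":{"type":"number"}},"required":["steps"]}

```bash
mkdir -p pics; cat > h.py <<'E'
import numpy as np,cv2
from cell import *
def ray(c,uv):
    K=np.array(c["intrinsics"]);d=np.array([c["k1"],0,0,0,0],float)
    # r drawn at (1+k1 r^2)
    p=cv2.undistortPoints(np.array([[uv]],float),K,d)[0,0]
    V=np.array(c["view"]);R=V[:3,:3];o=-R.T@V[:3,3]
    v=R.T@np.array([p[0],-p[1],-1]);return o,v/np.linalg.norm(v)
def atz(c,uv,z):
    o,v=ray(c,uv);return o+v*(z-o[2])/v[2]
def tri(rs):
    A=0;b=0
    for o,v in rs:
        P=np.eye(3)-np.outer(v,v);A=A+P;b=b+P@o
    x=np.linalg.solve(A,b);return x,[np.linalg.norm((np.eye(3)-np.outer(v,v))@(x-o)) for o,v in rs]
def proj(c,X):
    V=np.array(c["view"]);q=V[:3,:3]@X+V[:3,3];x,y=q[0]/-q[2],-q[1]/-q[2];s=1+c["k1"]*(x*x+y*y)
    K=np.array(c["intrinsics"]);return (K@[x*s,y*s,1])[:2]
E
python3 - <<'E'
from h import *
np.set_printoptions(precision=3,suppress=True)
for n in("side","top"):
    c=read_camera(n);cv2.imwrite(f"pics/{n}.png",c["frame"][...,::-1])
    print(n,c["k1"],np.array(c["intrinsics"]).tolist(),ray(c,(280,210)))
    for t in("green_plunger","red_knob_top","brass_tag"):
        for d in silhouettes(n,t):
            m=d["pixels"];ys,xs=np.nonzero(m);print(t,round(d["p"],2),np.round(d["extent"]),len(xs),xs.mean(),ys.mean(),np.median(c["frame"][m],axis=0),atz(c,(xs.mean(),ys.mean()),.155))
print(get_obs()["time_s"],get_obs()["tool_rot"],get_obs()["force"])
E
```

```text
side -0.128755731982879 [[537.383919192834, 0.0, 274.696817905311], [0.0, 537.383919192834, 212.58101964914127], [0.0, 0.0, 1.0]] (array([-0.956,  0.321,  1.138]), array([ 0.784, -0.157, -0.6  ]))
green_plunger 0.55 [232. 194. 252. 208.] 182 243.35164835164835 198.51098901098902 [ 40. 142.  50.] [0.41  0.166 0.155]
green_plunger 0.54 [144. 239. 168. 256.] 266 156.56015037593986 244.60526315789474 [ 36. 120.  43.] [0.237 0.439 0.155]
red_knob_top 0.74 [348. 178. 367. 216.] 214 356.6448598130841 186.32242990654206 [190.5  22.   10.5] [ 0.406 -0.204  0.155]
brass_tag 0.49 [236. 223. 254. 244.] 278 243.63309352517985 234.58992805755395 [222. 161.  41.] [0.234 0.19  0.155]
brass_tag 0.16 [235. 193. 252. 206.] 190 244.08947368421053 198.79473684210527 [ 40. 141.  50.] [0.408 0.164 0.155]
top 0.062069853723924415 [[542.811430199458, 0.0, 284.0733938970822], [0.0, 542.811430199458, 214.30820079329632], [0.0, 0.0, 1.0]] (array([-0.683,  0.155,  1.465]), array([ 0.622, -0.054, -0.781]))
green_plunger 0.82 [146. 247. 166. 265.] 246 156.2560975609756 255.02439024390245 [ 78. 158.  59.] [0.238 0.437 0.155]
green_plunger 0.54 [239. 192. 254. 209.] 124 246.1290322580645 202.50806451612902 [ 71.  175.5  67. ] [0.403 0.165 0.155]
red_knob_top 0.5 [360. 184. 374. 197.] 197 363.83248730964465 188.8223350253807 [250.  44.  25.] [ 0.414 -0.211  0.155]
brass_tag 0.51 [240. 221. 258. 245.] 312 247.21794871794873 231.72115384615384 [245.  199.5  62. ] [0.29  0.17  0.155]
0.4 [-179.989    0.003  153.486] [ 0.251 -0.198 -0.092]
```

```bash
python3 - <<'E'
import cv2,numpy as np
a=[cv2.resize(cv2.imread(f"pics/{n}.png")[130:300,120:400],None,fx=2.8,fy=1.75*1.0 if 0 else 1.76) for n in("side","top")]
cv2.imwrite("pics/both.png",np.vstack(a)[:600])
E
```

```text
(no output)
```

View pics/both.png

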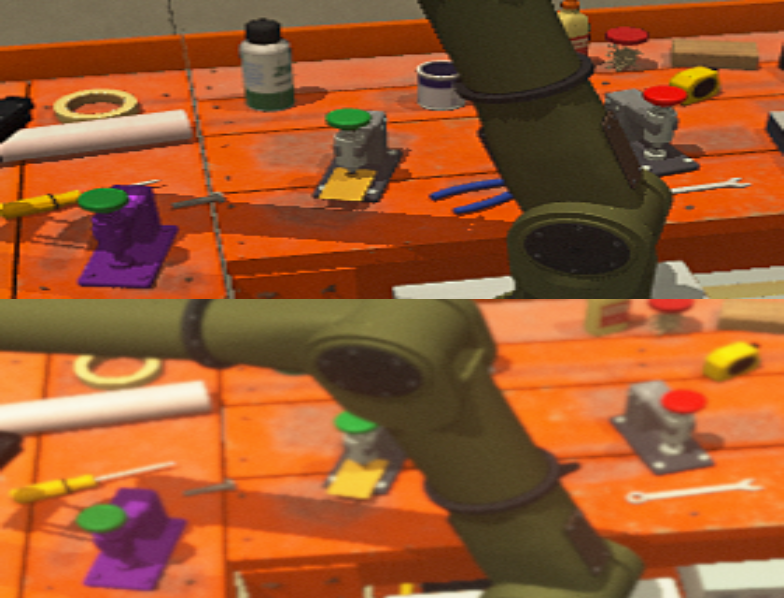

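View pics/side.png

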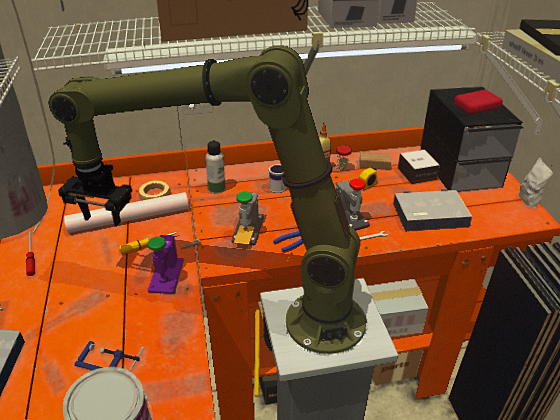

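The networks report two green knobs. The purple-framed punch at side (156,244) is the look-alike. The target is the grey-framed punch at side (245,198), with the brass tag at (244,235), so its knob is at about (0.41, 0.166). The red punch stands at side (357,185). I'll lift, close the fingers and move part of the way over so the arm stops hiding the knob.

Emit:
play_rows(steps=[[[0, 0, -0.04, 0, 0, 0, 0], [0, 0, -0.045, 0, 0, 0, 0], [-0.03, -0.032, 0, 0, 0, 0, 0], [-0.03, -0.032, 0, 0, 0, 0, 0], [-0.03, -0.032, 0, 0, 0, 0, 0], [-0.03, -0.032, 0, 0, 0, 0, 0], [-0.03, -0.032, 0, 0, 0, 0, 0], [0, 0, 0, 0, 0, 0, 0], [0, 0, 0, 0, 0, 0, 0]]])

```text
time_s: 1.3
tool_pos: [0.3535, 0.3708, 0.2705]
tool_rot: [179.9, -0.0, 153.3]
force: [-1.4, 0.9, -1.1]
grip_width: 0.0234
grasp_force: 0.0
```

```bash
cat > m.py <<'E'
from h import *
from scipy.optimize import minimize
np.set_printoptions(precision=4,suppress=True)
C={};M={}
for n in("side","top"):
    c=C[n]=read_camera(n);cv2.imwrite(f"pics/{n}2.png",c["frame"][...,::-1])
    hsv=cv2.cvtColor(c["frame"],cv2.COLOR_RGB2HSV)
    g=((hsv[...,0]>45)&(hsv[...,0]<75)&(hsv[...,1]>120)&(hsv[...,2]>50)).astype(np.uint8)
    u,v=proj(c,np.array([.41,.166,.16])).astype(int)
    k=np.zeros_like(g);k[v-22:v+22,u-22:u+22]=1
    M[n]=g*k;ys,xs=np.nonzero(M[n]);print(n,(u,v),len(xs),xs.min(),xs.max(),ys.min(),ys.max(),[(round(d["p"],2),np.round(d["extent"])) for d in silhouettes(n,"green_plunger")])
a=np.linspace(0,2*np.pi,60)
def cost(p,names=("side","top")):
    s=0
    for n in names:
        P=[proj(C[n],np.array([p[0]+r*np.cos(t),p[1]+r*np.sin(t),p[2]+dz])) for r,dz in((.020,0),(.026,-.006),(.026,-.009)) for t in a]
        h=cv2.convexHull((np.array(P)*1).astype(np.float32))
        I=np.zeros(M[n].shape+(),np.uint8);big=cv2.resize(I,None,fx=4,fy=4)
        cv2.fillPoly(big,[np.round((h+.5)*4).astype(int)],1)
        f=cv2.resize(big.astype(np.float32),None,fx=.25,fy=.25,interpolation=cv2.INTER_AREA)
        s+=np.abs(f-M[n]).sum()
    return s
for names in(("side","top"),("side",),("top",)):
    fz=len(names)==1
    f=(lambda q:cost([q[0],q[1],.165],names)) if fz else cost
    x0=[.41,.166]+([] if fz else [.165])
    S=np.vstack([x0]+[np.array(x0)+.01*e for e in np.eye(len(x0))])
    r=minimize(f,x0,method="Nelder-Mead",options=dict(initial_simplex=S,xatol=1e-4,fatol=.1));print(names,r.x,r.fun)
o=get_obs();print(o["time_s"],o["tool_pos"],o["tool_rot"],o["qpos"],o["force"],o["grip_width"])
from scipy.spatial.transform import Rotation as Ro
R=Ro.from_euler("xyz",o["tool_rot"],degrees=True).as_matrix();print(R.T@(np.array([.41,.166,.195])-o["tool_pos"]))
E
python3 m.py
```

```text
side (np.int64(243), np.int64(197)) 137 237 251 192 202 [(0.65, array([235., 192., 252., 229.])), (0.29, array([236., 225., 253., 244.]))]
top (np.int64(245), np.int64(199)) 118 241 254 194 204 [(0.66, array([148., 246., 163., 264.])), (0.65, array([240., 193., 253., 208.]))]
('side', 'top') [0.42   0.1614 0.1608] 78.25
('side',) [0.4143 0.1625] 16.8125
('top',) [0.4184 0.1596] 62.1875
1.5 [0.3522 0.3728 0.2696] [-179.9893   -0.0153  153.626 ] [-51.7265   0.0295   2.1393  94.5838  -0.0134  85.4009  14.0398] [ 0.4254  0.824  -0.5444] 0.006649926727027081
[-0.1437 -0.1596  0.0746]
```

```bash
python3 - <<'E'
import cv2,numpy as np
a=[cv2.resize(cv2.imread(f"pics/{n}2.png")[150:260,190:290],(400,440),interpolation=cv2.INTER_NEAREST) for n in("side","top")]
cv2.imwrite("pics/both2.png",np.hstack(a))
E
```

```text
(no output)
```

View pics/both2.png

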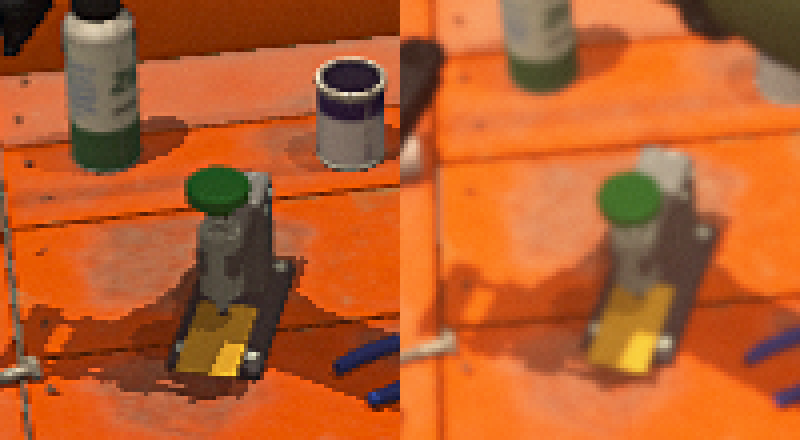

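Both views show the grey punch's green knob clear: side about (244,197), top about (247,199). Fitted together they give (0.415, 0.162, 0.163), which matches the stated height of 0.165. I'll move above it.

Emit:
play_rows(steps=[[[-0.03, -0.032, 0, 0, 0, 0, 0], [-0.03, -0.032, 0, 0, 0, 0, 0], [-0.03, -0.032, 0, 0, 0, 0, 0], [-0.03, -0.032, 0, 0, 0, 0, 0], [-0.03, -0.033, 0, 0, 0, 0, 0], [0, 0, 0.03, 0, 0, 0, 0], [0, 0, 0.03, 0, 0, 0, 0], [0, 0, 0, 0, 0, 0, 0], [0, 0, 0, 0, 0, 0, 0], [0, 0, 0, 0, 0, 0, 0]]])

```text
time_s: 2.5
tool_pos: [0.4162, 0.1616, 0.2115]
tool_rot: [179.9, 0.1, 153.6]
force: [0.3, -0.6, -0.5]
grip_width: 0.0002
grasp_force: 0.0
```

```bash
python3 - <<'E'
from h import *
im=[]
o=get_obs();print(o["time_s"],o["tool_pos"],o["tool_rot"],o["qpos"],o["force"],o["grip_width"])
for n in("side","top"):
    c=read_camera(n);f=c["frame"][...,::-1].copy()
    k=cv2.resize(f[120:230,190:290],(400,440),interpolation=cv2.INTER_NEAREST)
    for X,col in((np.array([.415,.162,.165]),(255,0,255)),(np.array(o["tool_pos"]),(255,255,0))):
        p=proj(c,X);print(n,p);cv2.circle(k,tuple(int(t) for t in (p-[190,120]+.5)*4),3,col,-1)
    im.append(k)
cv2.imwrite("pics/both3.png",np.hstack(im))
E
```

```text
2.5 [0.41618384 0.16157018 0.21146787] [1.79904446e+02 8.60016004e-02 1.53569297e+02] [-40.91347412  -8.19311183  14.76312348 108.52169816   2.12885086
  79.28345702  36.88345377] [ 0.26270743 -0.56361139 -0.54772447] 0.00022056901330180822
side [244.18866467 194.90514232]
side [243.69221938 182.38614885]
top [246.65490661 197.53810541]
top [245.77184517 187.47173729]
```

View pics/both3.png

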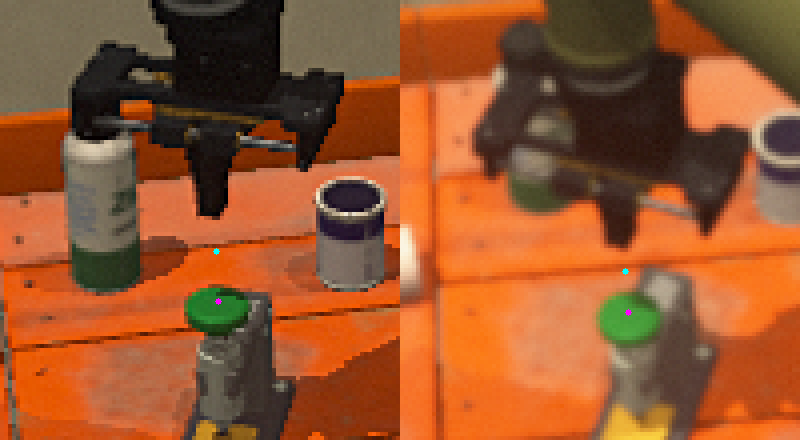

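```bash
python3 - <<'E'
from h import *
c=read_camera("side");d=read_camera("top")
print(tri([ray(c,(242,173.3)),ray(d,(244,181.3))]))
print("knob mid", tri([ray(c,(244,197.2)),ray(d,(247,199))]))
E
```

```text
(array([0.40697084, 0.16568807, 0.25100551]), [np.float64(0.0008431799851187289), np.float64(0.0008431799851187675)])
knob mid (array([0.41929712, 0.16192154, 0.15296849]), [np.float64(0.0005434660353762644), np.float64(0.0005434660353763913)])
```

The picture shows the fingertips about 25-40 mm higher than the reported TCP, with the sideways alignment good. I'll go down in small steps and watch the force.

Emit:
play_rows(steps=[[[0, 0, 0.015, 0, 0, 0, 0], [0, 0, 0.015, 0, 0, 0, 0], [0, 0, 0.01, 0, 0, 0, 0], [0, 0, 0, 0, 0, 0, 0], [0, 0, 0, 0, 0, 0, 0]]])

```text
time_s: 3.2
tool_pos: [0.4156, 0.1606, 0.1703]
tool_rot: [180.0, 0.0, 153.5]
force: [-0.3, -0.1, 1.1]
grip_width: 0.0006
grasp_force: 0.0
```

```bash
python3 - <<'E'
from h import *
im=[]
o=get_obs();print(o["time_s"],o["tool_pos"],o["force"],o["wrist_torque"])
for n in("side","top"):
    c=read_camera(n);f=c["frame"][...,::-1].copy()
    im.append(cv2.resize(f[130:240,190:290],(400,440),interpolation=cv2.INTER_NEAREST));print(proj(c,np.array(o["tool_pos"])))
cv2.imwrite("pics/both4.png",np.hstack(im))
E
```

```text
3.2 [0.41559671 0.16058323 0.17033349] [-0.26800492 -0.1392669   1.08488283] [0.00436163 0.04892378 0.00046422]
[244.54342695 193.35623009]
[246.98282185 196.25121846]
```

View pics/both4.png

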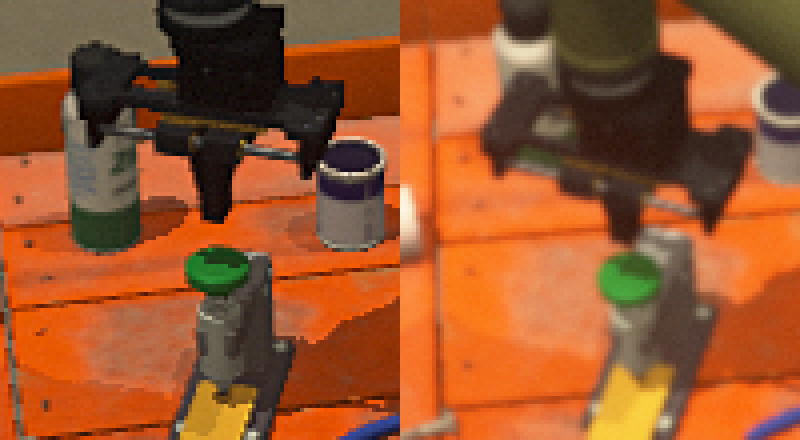

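The tip moves as commanded and is still clear of the knob, with tip at side row 185 and knob top at row 192. I'll carry on down with a 2 mm sideways trim.

Emit:
play_rows(steps=[[[-0.001, -0.002, 0.01, 0, 0, 0, 0], [0, 0, 0.008, 0, 0, 0, 0], [0, 0, 0.006, 0, 0, 0, 0], [0, 0, 0, 0, 0, 0, 0], [0, 0, 0, 0, 0, 0, 0]]])

```text
time_s: 3.8
tool_pos: [0.4152, 0.1582, 0.1456]
tool_rot: [-180.0, -0.0, 153.5]
force: [0.4, -0.3, 0.4]
grip_width: 0.0003
grasp_force: 0.0
```

Emit:
play_rows(steps=[[[0, 0, 0.005, 0, 0, 0, 0], [0, 0, 0.005, 0, 0, 0, 0], [0, 0, 0, 0, 0, 0, 0], [0, 0, 0, 0, 0, 0, 0]]])

```text
time_s: 4.2
tool_pos: [0.4153, 0.1582, 0.1357]
tool_rot: [-180.0, -0.0, 153.5]
force: [0.1, 1.0, -0.2]
grip_width: 0.0006
grasp_force: 0.0
```

```bash
python3 - <<'E'
from h import *
im=[]
for n in("side","top"):
    c=read_camera(n);f=c["frame"][...,::-1].copy()
    im.append(cv2.resize(f[130:240,190:290],(400,440),interpolation=cv2.INTER_NEAREST))
cv2.imwrite("pics/both5.png",np.hstack(im))
E
```

```text
(no output)
```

View pics/both5.png

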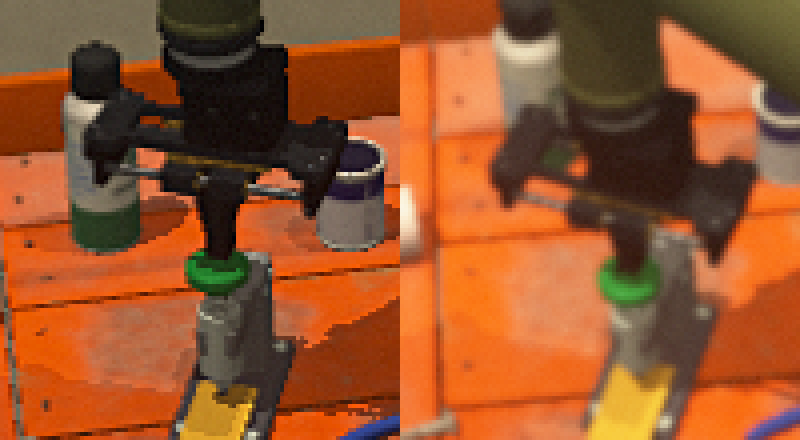

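The tip is now over the middle of the knob's flat, at side (245,195), and about to touch. I'll keep going in small steps.

Emit:
play_rows(steps=[[[0, 0, 0.005, 0, 0, 0, 0], [0, 0, 0.003, 0, 0, 0, 0], [0, 0, 0, 0, 0, 0, 0], [0, 0, 0, 0, 0, 0, 0]]])

```text
time_s: 4.7
tool_pos: [0.4154, 0.1582, 0.1278]
tool_rot: [180.0, -0.0, 153.5]
force: [0.1, -0.6, 0.1]
grip_width: 0.0005
grasp_force: 0.0
```

Emit:
play_rows(steps=[[[0, 0, 0.004, 0, 0, 0, 0], [0, 0, 0, 0, 0, 0, 0], [0, 0, 0, 0, 0, 0, 0]]])

```text
time_s: 5.0
tool_pos: [0.4155, 0.1583, 0.1241]
tool_rot: [180.0, 0.0, 153.5]
force: [-1.4, -0.7, 4.2]
grip_width: 0.0007
grasp_force: 2.1
```

Emit:
play_rows(steps=[[[0, 0, 0.004, 0, 0, 0, 0], [0, 0, 0, 0, 0, 0, 0], [0, 0, 0, 0, 0, 0, 0]]])

```text
time_s: 5.3
tool_pos: [0.4156, 0.1584, 0.1203]
tool_rot: [180.0, 0.0, 153.5]
force: [-1.3, -0.4, 5.9]
grip_width: 0.0002
grasp_force: 2.7
```

Contact came at a reported z of about 0.126, so the stop should be near 0.106.

Emit:
play_rows(steps=[[[0, 0, 0.004, 0, 0, 0, 0], [0, 0, 0.004, 0, 0, 0, 0], [0, 0, 0.002, 0, 0, 0, 0], [0, 0, 0, 0, 0, 0, 0], [0, 0, 0, 0, 0, 0, 0]]])

```text
time_s: 5.8
tool_pos: [0.4156, 0.1584, 0.1108]
tool_rot: [180.0, 0.0, 153.5]
force: [-3.1, -0.7, 9.0]
grip_width: 0.0004
grasp_force: 4.4
```

Emit:
play_rows(steps=[[[0, 0, 0.002, 0, 0, 0, 0], [0, 0, 0.001, 0, 0, 0, 0], [0, 0, 0, 0, 0, 0, 0], [0, 0, 0, 0, 0, 0, 0]]])

```text
time_s: 6.2
tool_pos: [0.4156, 0.1584, 0.108]
tool_rot: [180.0, 0.0, 153.5]
force: [-3.3, -1.0, 10.2]
grip_width: 0.0006
grasp_force: 4.9
```

Emit:
play_rows(steps=[[[0, 0, 0.002, 0, 0, 0, 0], [0, 0, 0, 0, 0, 0, 0], [0, 0, 0, 0, 0, 0, 0]]])

```text
time_s: 6.5
tool_pos: [0.4156, 0.1584, 0.1076]
tool_rot: [179.9, -0.0, 153.5]
force: [-6.6, -3.0, 19.9]
grip_width: 0.0004
grasp_force: 10.0
```

Emit:
play_rows(steps=[[[0, 0, 0.001, 0, 0, 0, 0], [0, 0, 0, 0, 0, 0, 0], [0, 0, 0, 0, 0, 0, 0]]])

```text
time_s: 6.8
tool_pos: [0.4157, 0.1584, 0.1075]
tool_rot: [179.9, -0.0, 153.5]
force: [-10.0, -3.8, 25.3]
grip_width: 0.0009
grasp_force: 13.0
```

The knob has bottomed: force climbed from 10 to 25 N while z stayed at 0.1075. I'll hold about a second, then lift straight up smoothly.

Emit:
play_rows(steps=[[[0, 0, 0, 0, 0, 0, 0], [0, 0, 0, 0, 0, 0, 0], [0, 0, 0, 0, 0, 0, 0], [0, 0, 0, 0, 0, 0, 0], [0, 0, 0, 0, 0, 0, 0], [0, 0, 0, 0, 0, 0, 0], [0, 0, 0, 0, 0, 0, 0], [0, 0, 0, 0, 0, 0, 0]]])

```text
time_s: 7.6
tool_pos: [0.4157, 0.1584, 0.1075]
tool_rot: [179.9, -0.0, 153.5]
force: [-9.7, -4.2, 25.9]
grip_width: 0.0004
grasp_force: 13.0
```

Emit:
play_rows(steps=[[[0, 0, -0.005, 0, 0, 0, 0], [0, 0, -0.01, 0, 0, 0, 0], [0, 0, -0.01, 0, 0, 0, 0], [0, 0, -0.02, 0, 0, 0, 0], [0, 0, -0.03, 0, 0, 0, 0], [0, 0, -0.03, 0, 0, 0, 0], [0, 0, 0, 0, 0, 0, 0], [0, 0, 0, 0, 0, 0, 0], [0, 0, 0, 0, 0, 0, 0]]])

```text
time_s: 8.5
tool_pos: [0.4146, 0.1579, 0.2075]
tool_rot: [-179.9, -0.1, 153.5]
force: [-0.5, -0.1, 0.4]
grip_width: 0.0004
grasp_force: 0.0
```

```bash
python3 - <<'E'
from h import *
im=[]
o=get_obs();print(o["time_s"],o["tool_pos"],o["force"])
for n in("side","top"):
    c=read_camera(n);f=c["frame"][...,::-1].copy()
    im.append(cv2.resize(f[130:240,190:290],(400,440),interpolation=cv2.INTER_NEAREST))
cv2.imwrite("pics/both6.png",np.hstack(im))
E
```

```text
8.5 [0.41459139 0.15786155 0.20748598] [-0.46751489 -0.08853258  0.42778435]
```

View pics/both6.png

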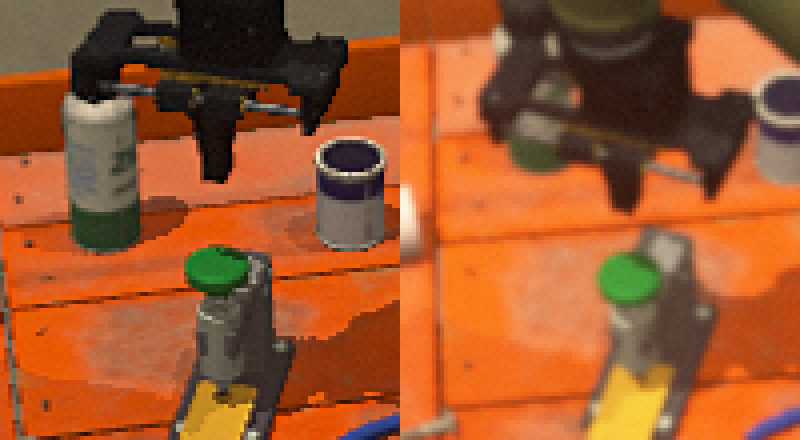

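The knob is back at its rest position, at side rows 192-203 as before. The gripper is clear and the force is zero, so I'll hand it in.

```bash
python3 -c "from cell import *;print(sign_off())"
```

```text
the job is handed in; nothing more can be done
None
```

I pushed the green-knobbed punch down to its stop at about 25 N and held it there for about 1 s. I then let it spring fully back up and handed the job in at 8.5 s, with the gripper clear and the red punch not touched.

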